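Unhook the empty tube bin from the bench rail

TASK

One of the three small bins hanging on the bench rail is empty. Unhook it: tilt its lower end out and up towards the robot so that its heel comes out from under the rail, and only then, with it tilted, lift its lip off the rail's top edge, and set it down upright in the aluminium tray. Leave the two full bins hanging where they are.

Things in the scene. Friction and masses are not known exactly. Their poses are not given: they have to be found in the camera images.
- bin_centre (a point): empty white bin, 0.1 kg, open top, 90 long (x) x 50 wide (y) x 65 mm high; this is its centre, half-way up. x points from its low front (towards the robot) to the rail, z up. Hung upright, underside 77 mm above the bench, 65 mm free each side. A heel low on its back sits 3 mm below the rail's lower edge and catches it in a straight lift; turning the bin 20 to 30 deg about its lip, front up, frees it
- bin_lip (a point): lower edge of the empty bin's lip (nib 9 mm deep, 4 thick, 40 wide), 57 mm behind and 21.5 mm above the bin's centre, same axes. It hangs behind the rail, a fixed steel strip 5 mm thick, 45 high, 360 long on two posts, running along the bin's y, top edge 140 mm above the bench, 9 mm above this point. The slot between lip and bin is 10 mm wide; nothing stands above the rail
- tray_floor (a point): middle of the inner floor (4 mm above the bench) of a fixed, empty, shallow aluminium tray left or right of the rail, 200 (x) x 160 mm (y) outside, walls 4 mm thick, their tops 12 mm above the bench; z up
- tubes_a_centre (a point): a full bin hanging on the same rail: the same white bin as the empty one, packed with eight capped sample tubes (blue caps about level with the rim); leave it hanging. This point is its centre; axes as for the empty bin
- tubes_b_centre (a point): a full bin hanging on the same rail: the same white bin as the empty one, packed with eight capped sample tubes (blue caps about level with the rim); leave it hanging. This point is its centre; axes as for the empty bin

How it is judged:
On the way, in this order (a step that is already met when the one before it is completed fails the run):
1. the bin's lower end is tilted up at least 10 degrees while its lip is still on the rail (angle between bin_centre's own z axis and vertical above 0.175 rad and distance of bin_lip from where it was at the start of the episode below 0.015 m), for 0.25 s.
2. the lip is lifted clear above the rail's top edge (height (world z) of bin_lip above 0.15 m), for 0.05 s.
3. the bin is lowered into the tray before it is let go (horizontal distance between bin_centre and tray_floor below 0.08 m and z of bin_centre in the frame of tray_floor below 0.058 m and contact force between the fingers and bin above 0.3 N), for 0.05 s.
At the end, for the whole second after the job is handed in: The empty bin stands upright (within 10 degrees) and still on the tray's floor, its centre within 70 mm of the tray's middle and no more than 42 mm above the tray floor; both full bins still hang within 20 mm of where they were (horizontal distance between bin_centre and tray_floor below 0.07 m and z of bin_centre in the frame of tray_floor below 0.042 m and angle between bin_centre's own z axis and vertical below 0.175 rad and linear speed of bin below 0.02 m/s and distance of each of tubes_a_centre, tubes_b_centre from where it was at the start of the episode below 0.02 m); the robot touches nothing.
It fails at once if a full bin is knocked more than 30 mm from its place (distance of any of tubes_a_centre, tubes_b_centre from where it was at the start of the episode above 0.03 m).
It also fails if it takes over 37 s, if anything falls off the work surface, if the arm or the gripper's body presses on something with over 40 N, if the wrist force passes 120 N, or if a joint passes its speed limit or range.

ROBOT

A 6-joint arm with a two-finger parallel gripper is mounted at the origin on the work surface. World frame = base frame: x ahead of the robot, y to its left, z up, the work surface at z = 0. Lengths are in m, angles in rad, forces in N, time in s.
With the tool pointing down it reaches from about 0.375 to 0.9 m from the base axis. Payload 3.1 kg.
Tool frame: the origin (TCP) lies midway between the tips of the shut fingers; the grasp point (between the pads) lies 19 mm behind it (manip.grasp_offset is the distance from the TCP to the grasp point, in m); z points along the fingers, y is the line along which they close (so a half turn about z gives the same grasp; the last joint's range is limited). The gripper opens to 85 mm and grips with 20 to 120 N. Pads are 22 mm wide; open, the fingers measure 114 mm over their backs; the gripper's body (76 mm by 85 mm) begins 54 mm behind the grasp point. The pads swing forward as they close: fully open they stand 13 mm farther back than shut.
Start: joints at [1.167, 0.527, 1.433, -0, 1.181, -0.178], TCP at [0.139, 0.609, 0.231] pointing down, gripper open.
Joint ranges: [-3.08, 3.08], [-0.75, 2.2], [0.22, 2.44], [-1.43, 4.57], [0, 2.65], [-2.85, 2.85]. Speed limits (rad/s): [2.79, 2.79, 3.14, 3.14, 3.14, 3.14].

INTERFACE

Orientations are given as a unit quaternion [x, y, z, w].
In Python, from station import sensors, cams, order, manip gives the robot as it stands.
- The arm moves only by the tool move_arm, never from a script. Its argument "targets" is a list of rows, each an object of numbers: "dx", "dy", "dz": the shift along the world's x, y, z normalised to -1 to 1, where 1 is 25 mm; "rx", "ry", "rz": the turn, a rotation vector about the world's x, y, z normalised to -1 to 1, where 1 is 30 degrees. A call has exactly 10 rows; each row shifts and turns the commanded pose from where the row before left it; what a row does not reach is not made up. A row lasts 1/8 s, in which the tool goes at most 62.5 mm and 10.7 degrees, less where a joint would pass 70% of its speed; a pose out of reach is approached as far as the arm can. A call with a number of a shift or a turn outside -1 to 1 is refused whole. A call with a gripper value outside its range is refused whole. "claw" is the opening in per cent of the stroke, from 0 (shut) to 100 (fully open), set as the call begins (left out, the last holds). The fingers move at their own pace and stop on an object; "newtons" is the grip in N (left out, the last holds). Time passes only in rows, so rows that do not move let the fingers close, or fill a call up. It gives the time, the measured TCP pose, the force, the opening and the grip force at its end, in the units of the state.
- sensors.sense(): the state, without advancing time (a new reading comes with each control period).
- cams.snapshot(name): name is "scene" or "top" or "wrist"; returns the picture (480x640x3 uint8, red, green, blue); there is no depth.
- cams.camera_model(name): a dict with "fx", "fy", "cx", "cy" (pixels), "extrinsics" (4x4, takes a point from world to camera coordinates). Camera axes: x right, y down, z forward; pixel columns grow to the right and rows downward; lengths in m; the calibration is good to about 2 mm. The wrist camera is an equidistant fisheye: a pixel r from the principal point sees the ray r / f radians off the axis. A picture is of the moment at which its call begins: read the wrist's pose just before it. camera_model takes no time and is no camera call; for the wrist camera it gives the pose at the moment of the call.
- order.sign_off(): hands the job in; it is judged then, once.
The state is a dict: "t": time; "q": joint angles; "qd": joint speeds; "tau": joint torques, N m; "tcp_pos": TCP position; "tool_rot": TCP orientation; "force": force on the tool from outside, world axes, zero at the start; "ft_torque": the same for the moment, N m; "finger_gap": opening from 0.0 (shut) to 1.0 (fully open); "gripper_force": force on a finger pad.
Only numpy, scipy, OpenCV 4.12 (cv2) and the standard library are available. Lean on these libraries where they do the work, as an engineer would, in place of code of your own. Each camera call takes 0.05 s, during which the arm holds its last target. There are 200 camera calls.

## Working session

There is one attempt and no reset: what is moved stays moved. The work goes in short steps, Python scripts to look and compute and a tool call to move; the robot and the scene stay as the last step left them, time stands still between calls to the robot, and variables do not carry over. Pictures are saved under pics/ and viewed, at most 10 in all, crops included, and the job is handed in when it is done.

Besides the shell and the picture viewer there is one more tool, called after "Call:" as a command line: name --argument value ..., lists and objects as JSON in quotes. move_arm: Moves the arm, as the interface text tells. Scaled input: -1 to 1 covers 25 mm each way for a shift and 30 degrees each way for a turn. Its arguments: {"type":"object","properties":{"targets":{"type":"array"},"claw":{"type":"number"},"newtons":{"type":"number"}},"required":["targets"]}

```bash
mkdir -p pics; ls; python3 - <<'E'
from station import sensors,cams,manip
import cv2,numpy as np
np.set_printoptions(precision=4,suppress=True)
s=sensors.sense();print(s['t'],s['tcp_pos'],s['tool_rot'],s['finger_gap'],s['force'],manip.grasp_offset)
for n in('scene','top'):
    m=cams.camera_model(n);print(n,m['fx'],m['fy'],m['cx'],m['cy']);print(np.array(m['extrinsics']))
    cv2.imwrite(f'pics/{n}0.png',cams.snapshot(n)[:,:,::-1])
E
```

```text
pics
0.0 [0.139  0.6086 0.2303] [ 0.1122  0.9937 -0.0011 -0.0003] 0.9987442991677173 [ 0.576  -1.1146 -0.4227] 0.0187
scene 549.4851336249404 549.4851336249404 324.45535848421383 243.95528849848574
[[-0.8701  0.4928  0.012   0.4832]
 [ 0.3022  0.5525 -0.7768 -0.0875]
 [-0.3894 -0.6722 -0.6296  1.4585]
 [ 0.      0.      0.      1.    ]]
top 486.6313051135818 486.6313051135818 310.4381446248257 231.67647361580885
[[ 0.0274 -0.9992  0.0278 -0.0245]
 [-0.9954 -0.0298 -0.0913  0.555 ]
 [ 0.092  -0.0252 -0.9954  1.1499]
 [ 0.      0.      0.      1.    ]]
```

View pics/scene0.png

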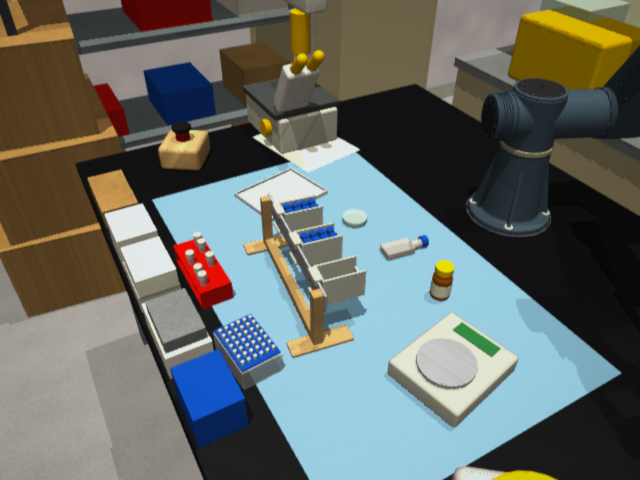

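View pics/top0.png

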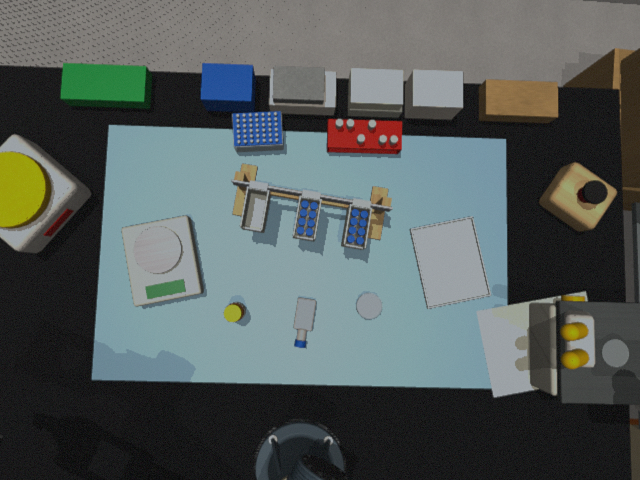

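The top view shows the empty bin on the left at about (257,210), the full bins at (308,217) and (358,226), and the tray at (450,262). Next I'll enlarge the rail area.

```bash
python3 - <<'E'
import cv2
t=cv2.imread('pics/top0.png')[155:255,225:395]; s=cv2.imread('pics/scene0.png')[185:355,235:375]
cv2.imwrite('pics/tc.png',cv2.resize(t,None,fx=4.6,fy=4.6,interpolation=cv2.INTER_CUBIC))
cv2.imwrite('pics/sc.png',cv2.resize(s,None,fx=3.5,fy=3.5,interpolation=cv2.INTER_CUBIC))
E
```

```text
(no output)
```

View pics/tc.png

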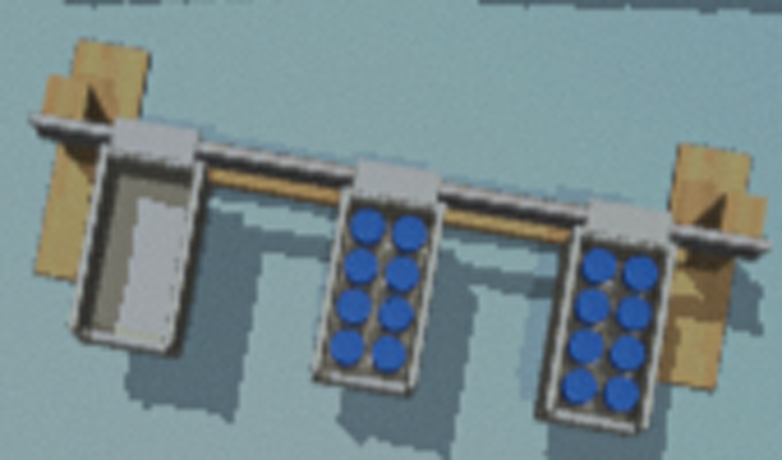

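View pics/sc.png

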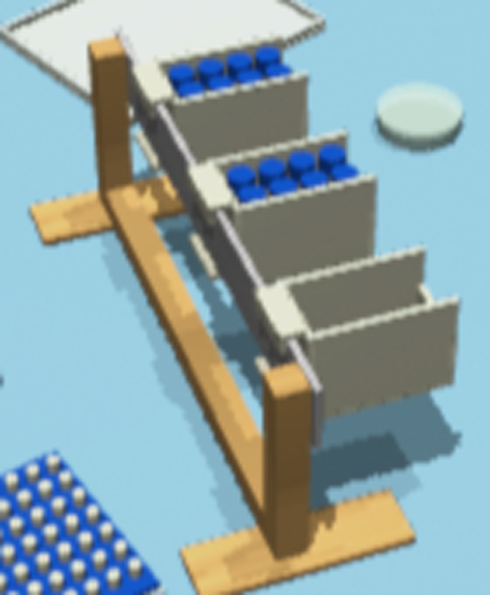

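Rim corners of the empty bin in the enlarged top view are (105,155), (203,170), (180,350) and (75,335). The rail runs from (32,122) to (768,247), and the tray corners in the full picture are (410,228), (473,217), (490,296) and (428,308).

```bash
cat > h.py <<'E'
import numpy as np,cv2
from station import sensors,cams
np.set_printoptions(precision=4,suppress=True)
def ray(name,uv,z):
    m=cams.camera_model(name);E=np.array(m['extrinsics']);R,t=E[:3,:3],E[:3,3]
    uv=np.atleast_2d(uv).astype(float)
    d=np.c_[(uv[:,0]-m['cx'])/m['fx'],(uv[:,1]-m['cy'])/m['fy'],np.ones(len(uv))]@R
    c=-R.T@t
    return c+d*((z-c[2])/d[:,2])[:,None]
E
python3 - <<'E'
from h import *
f=lambda p:np.array(p)/4.6+[225-.4,155-.4]
r=ray('top',f([(32,122),(768,247)]),.14);print('rail',r,np.linalg.norm(r[1]-r[0]),np.degrees(np.arctan2(*(r[0]-r[1])[[0,1]])))
for n,p in dict(empty=[(105,155),(203,170),(180,350),(75,335)],a=[(343,193),(440,207),(410,390),(317,377)],b=[(575,235),(672,245),(642,430),(543,417)]).items():
    c=ray('top',f(p),.142);print(n,c.mean(0),c[:,:2].tolist(),np.linalg.norm(c[1]-c[0]),np.linalg.norm(c[2]-c[1]))
p=ray('top',f([(155,140)]),.142);print('lip top',p)
s=ray('scene',np.array([(300,335),(458,297),(425,250),(270,290)])/3.5+[235,185],.142);print('scene rim',s)
t=ray('top',[(410,228),(473,217),(490,296),(428,308)],.012);print('tray',t.mean(0),t)
E
```

```text
rail [[ 0.6509  0.1702  0.14  ]
 [ 0.6018 -0.1827  0.14  ]] 0.3562706724495567 7.911781431815038
empty [0.5897 0.116  0.142 ] [[0.6357402875374374, 0.1346978324285091], [0.6300311602747772, 0.0879954720074715], [0.5438017277354076, 0.09579758705725834], [0.5494203128665768, 0.14542609719280924]] 0.04705002234853613 0.08658168417922935
a [0.5745 0.0034 0.142 ] [[0.621107553723464, 0.02115647965701008], [0.6158471083459129, -0.025193045848888578], [0.5280837545381807, -0.013243800237290857], [0.5329411063683459, 0.030833168370259168]] 0.046647087799691726 0.08857308136373873
b [ 0.5587 -0.1065  0.142 ] [[0.604419943392438, -0.08988092319403575], [0.6010660061840005, -0.13632558698286454], [0.5123546296340342, -0.12350219556985581], [0.51714511642015, -0.07645952290066078]] 0.04656560629107588 0.08963340725823792
lip top [[0.6437 0.1113 0.142 ]]
scene rim [[0.6404 0.1325 0.142 ]
 [0.5495 0.1475 0.142 ]
 [0.5441 0.105  0.142 ]
 [0.6372 0.0928 0.142 ]]
tray [ 0.4925 -0.3535  0.012 ] [[ 0.5731 -0.2536  0.012 ]
 [ 0.6052 -0.4101  0.012 ]
 [ 0.4123 -0.4513  0.012 ]
 [ 0.3794 -0.2992  0.012 ]]
```

Call:
move_arm --targets '[{"dx":0.84,"dy":-0.97,"rz":0.0167},{"dx":0.84,"dy":-0.97,"rz":0.0167},{"dx":0.84,"dy":-0.97,"rz":0.0167},{"dx":0.84,"dy":-0.97,"rz":0.0167},{"dx":0.84,"dy":-0.97,"rz":0.0167},{"dx":0.84,"dy":-0.97,"rz":0.0167},{"dx":0.84,"dy":-0.97,"rz":0.0167},{"dx":0.84,"dy":-0.97,"rz":0.0167},{"dx":0.84,"dy":-0.97,"rz":0.0167},{"dx":0.84,"dy":-0.97,"rz":0.0167}]' --claw 100

```text
schema error: expected keys dx, dy, dz, rx, ry, rz
```

Call:
move_arm --targets '[{"dx":0.84,"dy":-0.97,"rx":-0.0092,"ry":-0.066},{"dx":0.84,"dy":-0.97,"rx":-0.0092,"ry":-0.066},{"dx":0.84,"dy":-0.97,"rx":-0.0092,"ry":-0.066},{"dx":0.84,"dy":-0.97,"rx":-0.0092,"ry":-0.066},{"dx":0.84,"dy":-0.97,"rx":-0.0092,"ry":-0.066},{"dx":0.84,"dy":-0.97,"rx":-0.0092,"ry":-0.066},{"dx":0.84,"dy":-0.97,"rx":-0.0092,"ry":-0.066},{"dx":0.84,"dy":-0.97,"rx":-0.0092,"ry":-0.066},{"dx":0.84,"dy":-0.97,"rx":-0.0092,"ry":-0.066},{"dx":0.84,"dy":-0.97,"rx":-0.0092,"ry":-0.066}]'

```text
schema error: expected keys dx, dy, dz, rx, ry, rz
```

```bash
python3 - <<'E'
from h import *
from scipy.spatial.transform import Rotation as R
s=sensors.sense();M=R.from_quat(s['tool_rot']).as_matrix();print(s['t'],s['tcp_pos'],'\n',M)
m=cams.camera_model('wrist');E=np.array(m['extrinsics']);print(E,m['fx'],m['cx'],m['cy'])
cv2.imwrite('pics/w1.png',cams.snapshot('wrist')[:,:,::-1])
E
```

```text
0.1 [0.139  0.6087 0.2305] 
 [[-0.9748  0.2229 -0.0007]
 [ 0.2229  0.9748 -0.0017]
 [ 0.0003 -0.0019 -1.    ]]
[[ 0.2231  0.9748 -0.0022 -0.6236]
 [ 0.928  -0.2117  0.3065 -0.0389]
 [ 0.2983 -0.0705 -0.9519  0.3811]
 [ 0.      0.      0.      1.    ]] 371.64829954431775 318.36620004953454 246.72729287503418
```

View pics/w1.png

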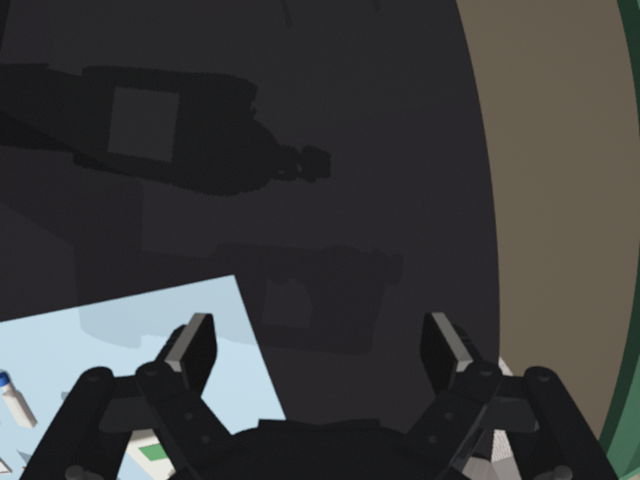

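The moves were refused because every row needs all six keys. The wrist picture therefore shows only the bench by the start pose, with the fingers at (190,340) and (445,340). I'll resend them.

Call:
move_arm --targets '[{"dx":0.84,"dy":-0.97,"dz":0,"rx":0,"ry":0,"rz":0.0167},{"dx":0.84,"dy":-0.97,"dz":0,"rx":0,"ry":0,"rz":0.0167},{"dx":0.84,"dy":-0.97,"dz":0,"rx":0,"ry":0,"rz":0.0167},{"dx":0.84,"dy":-0.97,"dz":0,"rx":0,"ry":0,"rz":0.0167},{"dx":0.84,"dy":-0.97,"dz":0,"rx":0,"ry":0,"rz":0.0167},{"dx":0.84,"dy":-0.97,"dz":0,"rx":0,"ry":0,"rz":0.0167},{"dx":0.84,"dy":-0.97,"dz":0,"rx":0,"ry":0,"rz":0.0167},{"dx":0.84,"dy":-0.97,"dz":0,"rx":0,"ry":0,"rz":0.0167},{"dx":0.84,"dy":-0.97,"dz":0,"rx":0,"ry":0,"rz":0.0167},{"dx":0.84,"dy":-0.97,"dz":0,"rx":0,"ry":0,"rz":0.0167}]' --claw 100

```text
t: 1.4
tcp_pos: [0.3498, 0.3658, 0.2312]
tool_rot: [0.068, 0.998, -0.0, -0.0]
force: [0.6, 0.7, 0.1]
finger_gap: 1.001
gripper_force: 0.0
```

Call:
move_arm --targets '[{"dx":0.84,"dy":-0.97,"dz":0,"rx":-0.0092,"ry":-0.066,"rz":0},{"dx":0.84,"dy":-0.97,"dz":0,"rx":-0.0092,"ry":-0.066,"rz":0},{"dx":0.84,"dy":-0.97,"dz":0,"rx":-0.0092,"ry":-0.066,"rz":0},{"dx":0.84,"dy":-0.97,"dz":0,"rx":-0.0092,"ry":-0.066,"rz":0},{"dx":0.84,"dy":-0.97,"dz":0,"rx":-0.0092,"ry":-0.066,"rz":0},{"dx":0.84,"dy":-0.97,"dz":0,"rx":-0.0092,"ry":-0.066,"rz":0},{"dx":0.84,"dy":-0.97,"dz":0,"rx":-0.0092,"ry":-0.066,"rz":0},{"dx":0.84,"dy":-0.97,"dz":0,"rx":-0.0092,"ry":-0.066,"rz":0},{"dx":0.84,"dy":-0.97,"dz":0,"rx":-0.0092,"ry":-0.066,"rz":0},{"dx":0.84,"dy":-0.97,"dz":0,"rx":-0.0092,"ry":-0.066,"rz":0}]'

```text
t: 2.65
tcp_pos: [0.5597, 0.1234, 0.2311]
tool_rot: [0.068, 0.982, -0.012, 0.173]
force: [-0.5, -0.1, 0.7]
finger_gap: 1.001
gripper_force: 0.0
```

```bash
python3 - <<'E'
from h import *
from scipy.spatial.transform import Rotation as R
s=sensors.sense();M=R.from_quat(s['tool_rot']).as_matrix();print(s['t'],s['tcp_pos'],'\n',M)
m=cams.camera_model('wrist');np.savez('w.npz',E=m['extrinsics'],k=[m['fx'],m['cx'],m['cy']])
cv2.imwrite('pics/w2.png',cams.snapshot('wrist')[:,:,::-1])
E
```

```text
2.65 [0.5597 0.1234 0.2311] 
 [[-0.9307  0.1371  0.3391]
 [ 0.1286  0.9906 -0.0475]
 [-0.3424 -0.0006 -0.9396]]
```

View pics/w2.png

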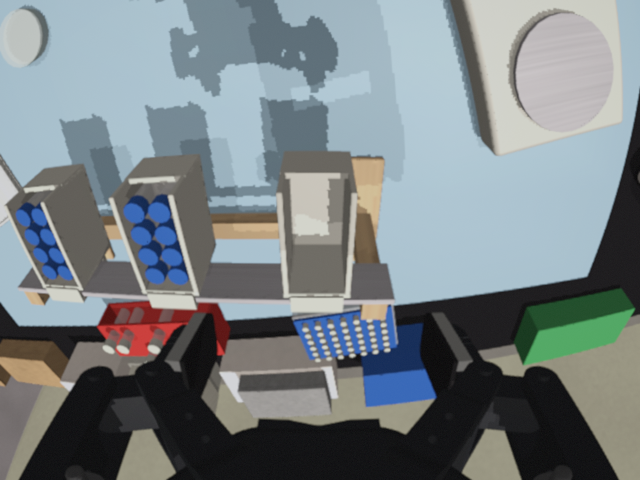

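The wrist view is over the rail, with the empty bin's rim spanning about x 278–357 and y 175–297 and its lip at (316,303). The full bins are to the left.

```bash
python3 - <<'E'
from h import *
w=np.load('w.npz');E=w['E'];f,cx,cy=w['k'];R,t=E[:3,:3],E[:3,3];c=-R.T@t
def wr(uv,z):
    d=np.array(uv,float)-[cx,cy];r=np.linalg.norm(d,axis=1);a=r/f
    D=np.c_[d/r[:,None]*np.sin(a)[:,None],np.cos(a)]@R
    return c+D*((z-c[2])/D[:,2])[:,None]
p=wr([(279,178),(281,296),(354,296),(356,178)],.142);print(p,p.mean(0))
p=wr([(291,304),(343,304)],.142);print('lip',p,p.mean(0))
p=wr([(22,285),(394,299)],.14);print('rail',p)
print(c)
E
```

```text
[[0.5342 0.1031 0.142 ]
 [0.6313 0.0848 0.142 ]
 [0.6388 0.1393 0.142 ]
 [0.5404 0.1484 0.142 ]] [0.5862 0.1189 0.142 ]
lip [[0.641  0.0907 0.142 ]
 [0.6464 0.1303 0.142 ]] [0.6437 0.1105 0.142 ]
rail [[ 0.5974 -0.1738  0.14  ]
 [ 0.6491  0.1701  0.14  ]]
[0.4372 0.1403 0.3384]
```

Call:
move_arm --targets '[{"dx":0.155,"dy":-0.026,"dz":-0.504,"rx":0,"ry":0,"rz":0},{"dx":0.155,"dy":-0.026,"dz":-0.504,"rx":0,"ry":0,"rz":0},{"dx":0.155,"dy":-0.026,"dz":-0.504,"rx":0,"ry":0,"rz":0},{"dx":0.155,"dy":-0.026,"dz":-0.504,"rx":0,"ry":0,"rz":0},{"dx":0.155,"dy":-0.026,"dz":-0.504,"rx":0,"ry":0,"rz":0},{"dx":0.155,"dy":-0.026,"dz":-0.504,"rx":0,"ry":0,"rz":0},{"dx":0.155,"dy":-0.026,"dz":-0.504,"rx":0,"ry":0,"rz":0},{"dx":0.155,"dy":-0.026,"dz":-0.504,"rx":0,"ry":0,"rz":0},{"dx":0.155,"dy":-0.026,"dz":-0.504,"rx":0,"ry":0,"rz":0},{"dx":0.155,"dy":-0.026,"dz":-0.504,"rx":0,"ry":0,"rz":0}]'

```text
t: 3.95
tcp_pos: [0.5983, 0.1177, 0.1045]
tool_rot: [0.068, 0.982, -0.012, 0.173]
force: [0.3, 0.4, 0.0]
finger_gap: 0.995
gripper_force: 0.0
```

Call:
move_arm --targets '[{"dx":0,"dy":0,"dz":0,"rx":0,"ry":0,"rz":0},{"dx":0,"dy":0,"dz":0,"rx":0,"ry":0,"rz":0},{"dx":0,"dy":0,"dz":0,"rx":0,"ry":0,"rz":0},{"dx":0,"dy":0,"dz":0,"rx":0,"ry":0,"rz":0},{"dx":0,"dy":0,"dz":0,"rx":0,"ry":0,"rz":0},{"dx":0,"dy":0,"dz":0,"rx":0,"ry":0,"rz":0},{"dx":0,"dy":0,"dz":0,"rx":0,"ry":0,"rz":0},{"dx":0,"dy":0,"dz":0,"rx":0,"ry":0,"rz":0},{"dx":0,"dy":0,"dz":0,"rx":0,"ry":0,"rz":0},{"dx":0,"dy":0,"dz":0,"rx":0,"ry":0,"rz":0}]' --claw 0 --newtons 30

```text
t: 5.2
tcp_pos: [0.598, 0.1177, 0.1055]
tool_rot: [0.068, 0.982, -0.012, 0.173]
force: [-2.9, -0.9, 4.4]
finger_gap: 0.577
gripper_force: 36.8
```

```bash
python3 - <<'E'
from h import *
s=sensors.sense();print(s['t'],s['tcp_pos'],s['force'],s['finger_gap'],s['gripper_force'])
a=cams.snapshot('scene')[:,:,::-1][165:345,225:425];b=cams.snapshot('wrist')[:,:,::-1]
cv2.imwrite('pics/g.png',np.hstack([cv2.resize(a,(400,360)),cv2.resize(b,(400,360))]))
L=np.array([.592,.1177,0])+.054*np.array([.9905,-.138,0]);L[2]=.131
# tool path for rotation of grasp about lip, 26 deg
from scipy.spatial.transform import Rotation as R
p=np.array(s['tcp_pos']);
for a in range(2,28,2):
    q=L+R.from_rotvec(np.radians(a)*np.array([.138,.9905,0])).apply(p-L);print(a,(q-p)/.025)
E
```

```text
5.2 [0.598  0.1177 0.1055] [-2.8759 -0.9348  4.4321] 0.5771816413043255 36.75660252571106
2 [-0.0341  0.0048  0.0677]
4 [-0.0658  0.0092  0.1366]
6 [-0.0952  0.0133  0.2066]
8 [-0.1221  0.017   0.2775]
10 [-0.1465  0.0204  0.3494]
12 [-0.1685  0.0235  0.4221]
14 [-0.1879  0.0262  0.4955]
16 [-0.2047  0.0285  0.5695]
18 [-0.219   0.0305  0.6441]
20 [-0.2307  0.0321  0.7192]
22 [-0.2398  0.0334  0.7946]
24 [-0.2463  0.0343  0.8703]
26 [-0.2502  0.0349  0.9462]
```

View pics/g.png

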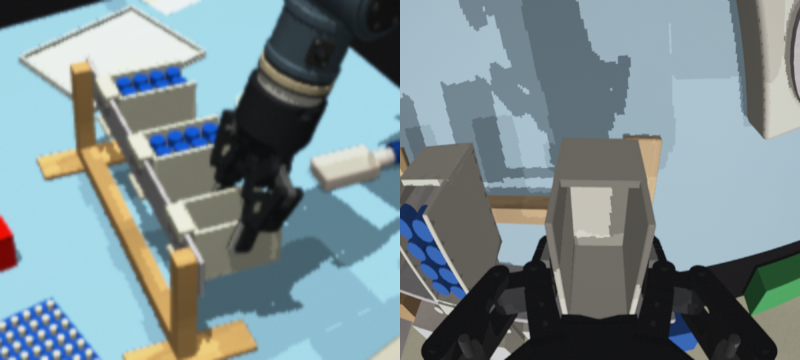

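The scene view shows the fingers on both side walls of the empty bin, and the opening of 0.577 matches its 50 mm width. Next is the tilt about the lip.

Call:
move_arm --targets '[{"dx":-0.08,"dy":0.011,"dz":0.112,"rx":0.0138,"ry":0.099,"rz":0},{"dx":-0.075,"dy":0.01,"dz":0.115,"rx":0.0138,"ry":0.099,"rz":0},{"dx":-0.069,"dy":0.01,"dz":0.116,"rx":0.0138,"ry":0.099,"rz":0},{"dx":-0.065,"dy":0.009,"dz":0.119,"rx":0.0138,"ry":0.099,"rz":0},{"dx":-0.028,"dy":0.004,"dz":0.12,"rx":0.0138,"ry":0.099,"rz":0},{"dx":-0.023,"dy":0.003,"dz":0.122,"rx":0.0138,"ry":0.099,"rz":0},{"dx":-0.016,"dy":0.003,"dz":0.123,"rx":0.0138,"ry":0.099,"rz":0},{"dx":-0.011,"dy":0.001,"dz":0.123,"rx":0.0138,"ry":0.099,"rz":0},{"dx":0,"dy":0,"dz":0,"rx":0,"ry":0,"rz":0},{"dx":0,"dy":0,"dz":0,"rx":0,"ry":0,"rz":0}]'

```text
t: 6.55
tcp_pos: [0.5916, 0.119, 0.1291]
tool_rot: [0.069, 0.997, 0.003, -0.031]
force: [6.8, -0.3, -3.3]
finger_gap: 0.578
gripper_force: 36.2
```

```bash
python3 - <<'E'
from h import *
s=sensors.sense();print(s['t'],s['tcp_pos'],s['tool_rot'],s['force'],s['ft_torque'],s['finger_gap'],s['gripper_force'])
a=cams.snapshot('scene')[:,:,::-1][165:345,225:425];b=cams.snapshot('wrist')[:,:,::-1]
cv2.imwrite('pics/g2.png',np.hstack([cv2.resize(a,(420,378)),cv2.resize(b,(380,378))]))
E
```

```text
6.55 [0.5916 0.119  0.1291] [ 0.0685  0.9972  0.0026 -0.0312] [ 6.7606 -0.2532 -3.3249] [-0.0656 -1.0614  0.1057] 0.5776655287758927 36.16807043552399
```

View pics/g2.png

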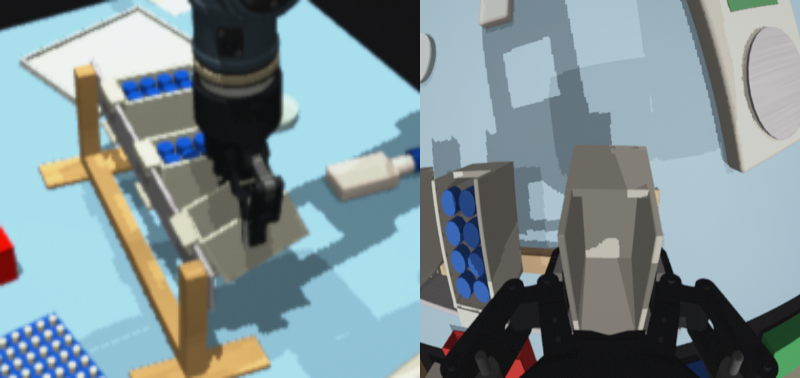

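The bin is tilted about 23° with its lip still on the rail. The +x force suggests the lip's nib is pressing the rail's back face, so I'll ease 2 mm back and lift.

Call:
move_arm --targets '[{"dx":0.06,"dy":-0.01,"dz":0,"rx":0,"ry":0,"rz":0},{"dx":0,"dy":0,"dz":0.15,"rx":0,"ry":0,"rz":0},{"dx":0,"dy":0,"dz":0.2,"rx":0,"ry":0,"rz":0},{"dx":0,"dy":0,"dz":0.2,"rx":0,"ry":0,"rz":0},{"dx":0,"dy":0,"dz":0.3,"rx":0,"ry":0,"rz":0},{"dx":0,"dy":0,"dz":0.4,"rx":0,"ry":0,"rz":0},{"dx":0,"dy":0,"dz":0.5,"rx":0,"ry":0,"rz":0},{"dx":0,"dy":0,"dz":0.6,"rx":0,"ry":0,"rz":0},{"dx":0,"dy":0,"dz":0.8,"rx":0,"ry":0,"rz":0},{"dx":0,"dy":0,"dz":0.8,"rx":0,"ry":0,"rz":0}]'

```text
t: 7.9
tcp_pos: [0.5904, 0.1188, 0.2293]
tool_rot: [0.069, 0.997, 0.002, -0.035]
force: [0.6, -0.7, -1.1]
finger_gap: 0.581
gripper_force: 36.5
```

```bash
python3 - <<'E'
from h import *
s=sensors.sense();print(s['t'],s['tcp_pos'],s['tool_rot'],s['force'],s['ft_torque'],s['finger_gap'],s['gripper_force'])
a=cams.snapshot('scene')[:,:,::-1][125:345,185:425];b=cams.snapshot('wrist')[:,:,::-1]
cv2.imwrite('pics/g3.png',np.hstack([cv2.resize(a,(420,378)),cv2.resize(b,(380,378))]))
E
```

```text
7.9 [0.5904 0.1188 0.2293] [ 0.0686  0.997   0.0024 -0.0345] [ 0.554  -0.651  -1.0989] [ 0.0157 -0.0495 -0.0953] 0.5813537807282749 36.45022451877594
```

View pics/g3.png

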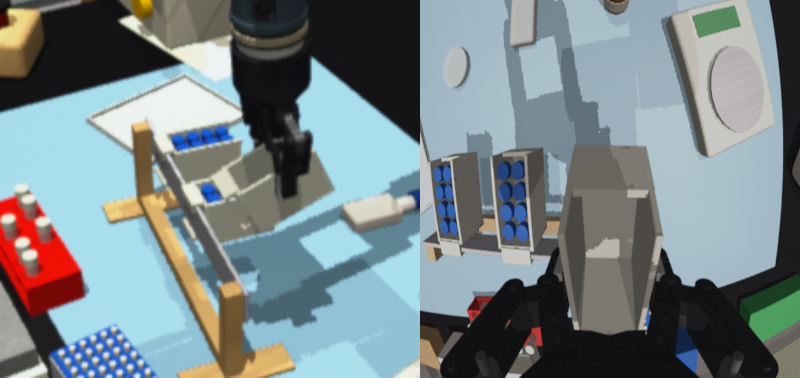

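The bin is clear above the rail and still tilted, and both full bins still hang. Next I'll carry it over to the tray and turn it upright.

Call:
move_arm --targets '[{"dx":-0.184,"dy":-0.944,"dz":0.06,"rx":0,"ry":0,"rz":0},{"dx":-0.184,"dy":-0.944,"dz":0.06,"rx":0,"ry":0,"rz":0},{"dx":-0.184,"dy":-0.944,"dz":0.06,"rx":0,"ry":0,"rz":0},{"dx":-0.184,"dy":-0.944,"dz":0.06,"rx":0,"ry":0,"rz":0},{"dx":-0.184,"dy":-0.944,"dz":0.06,"rx":0,"ry":0,"rz":0},{"dx":-0.184,"dy":-0.944,"dz":0.06,"rx":0,"ry":0,"rz":0},{"dx":-0.184,"dy":-0.944,"dz":0,"rx":0,"ry":0,"rz":0},{"dx":-0.184,"dy":-0.944,"dz":0,"rx":0,"ry":0,"rz":0},{"dx":-0.184,"dy":-0.944,"dz":0,"rx":0,"ry":0,"rz":0},{"dx":-0.184,"dy":-0.944,"dz":0,"rx":0,"ry":0,"rz":0}]'

```text
t: 9.25
tcp_pos: [0.5438, -0.1178, 0.2364]
tool_rot: [0.069, 0.997, 0.003, -0.035]
force: [-0.3, -0.1, -0.5]
finger_gap: 0.581
gripper_force: 36.5
```

Call:
move_arm --targets '[{"dx":-0.184,"dy":-0.944,"dz":0,"rx":-0.011,"ry":-0.0792,"rz":0},{"dx":-0.184,"dy":-0.944,"dz":0,"rx":-0.011,"ry":-0.0792,"rz":0},{"dx":-0.184,"dy":-0.944,"dz":0,"rx":-0.011,"ry":-0.0792,"rz":0},{"dx":-0.184,"dy":-0.944,"dz":0,"rx":-0.011,"ry":-0.0792,"rz":0},{"dx":-0.184,"dy":-0.944,"dz":0,"rx":-0.011,"ry":-0.0792,"rz":0},{"dx":-0.184,"dy":-0.944,"dz":0,"rx":-0.011,"ry":-0.0792,"rz":0},{"dx":-0.184,"dy":-0.944,"dz":0,"rx":-0.011,"ry":-0.0792,"rz":0},{"dx":-0.184,"dy":-0.944,"dz":0,"rx":-0.011,"ry":-0.0792,"rz":0},{"dx":-0.184,"dy":-0.944,"dz":0,"rx":-0.011,"ry":-0.0792,"rz":0},{"dx":-0.184,"dy":-0.944,"dz":0,"rx":-0.011,"ry":-0.0792,"rz":0}]'

```text
t: 10.5
tcp_pos: [0.4978, -0.3537, 0.2364]
tool_rot: [0.068, 0.982, -0.012, 0.173]
force: [-0.2, -0.5, -0.8]
finger_gap: 0.587
gripper_force: 36.5
```

```bash
python3 - <<'E'
from h import *
s=sensors.sense();print(s['t'],s['tcp_pos'],s['tool_rot'],s['force'],s['finger_gap'])
a=cams.snapshot('scene')[:,:,::-1][85:345,185:445];b=cams.snapshot('wrist')[:,:,::-1]
cv2.imwrite('pics/g4.png',np.hstack([cv2.resize(a,(420,420)),cv2.resize(b,(380,420))]))
E
```

```text
10.5 [ 0.4978 -0.3537  0.2364] [ 0.0676  0.9825 -0.0118  0.1734] [-0.2415 -0.5414 -0.7934] 0.586602911975826
```

View pics/g4.png

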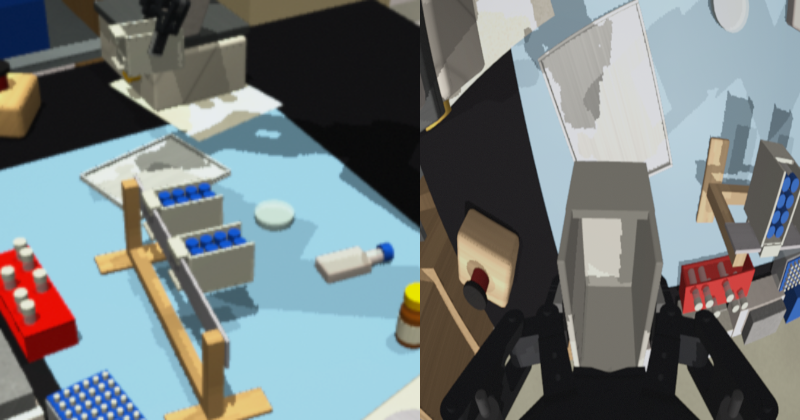

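The scene and wrist views show the bin held upright, with the tray ahead of and below it at about wrist-view (610,100), and both full bins still hanging. I'll lower it now.

Call:
move_arm --targets '[{"dx":0,"dy":0,"dz":-0.76,"rx":0,"ry":0,"rz":0},{"dx":0,"dy":0,"dz":-0.76,"rx":0,"ry":0,"rz":0},{"dx":0,"dy":0,"dz":-0.76,"rx":0,"ry":0,"rz":0},{"dx":0,"dy":0,"dz":-0.76,"rx":0,"ry":0,"rz":0},{"dx":0,"dy":0,"dz":-0.76,"rx":0,"ry":0,"rz":0},{"dx":0,"dy":0,"dz":-0.76,"rx":0,"ry":0,"rz":0},{"dx":0,"dy":0,"dz":-0.76,"rx":0,"ry":0,"rz":0},{"dx":0,"dy":0,"dz":-0.76,"rx":0,"ry":0,"rz":0},{"dx":0,"dy":0,"dz":-0.76,"rx":0,"ry":0,"rz":0},{"dx":0,"dy":0,"dz":-0.76,"rx":0,"ry":0,"rz":0}]'

```text
t: 11.85
tcp_pos: [0.503, -0.353, 0.0493]
tool_rot: [0.07, 0.983, -0.012, 0.167]
force: [0.4, -0.2, -0.4]
finger_gap: 0.587
gripper_force: 36.5
```

Call:
move_arm --targets '[{"dx":0,"dy":0,"dz":-0.08,"rx":0,"ry":0,"rz":0},{"dx":0,"dy":0,"dz":-0.08,"rx":0,"ry":0,"rz":0},{"dx":0,"dy":0,"dz":-0.08,"rx":0,"ry":0,"rz":0},{"dx":0,"dy":0,"dz":-0.08,"rx":0,"ry":0,"rz":0},{"dx":0,"dy":0,"dz":-0.04,"rx":0,"ry":0,"rz":0},{"dx":0,"dy":0,"dz":-0.04,"rx":0,"ry":0,"rz":0},{"dx":0,"dy":0,"dz":-0.04,"rx":0,"ry":0,"rz":0},{"dx":0,"dy":0,"dz":0,"rx":0,"ry":0,"rz":0},{"dx":0,"dy":0,"dz":0,"rx":0,"ry":0,"rz":0},{"dx":0,"dy":0,"dz":0,"rx":0,"ry":0,"rz":0}]'

```text
t: 13.1
tcp_pos: [0.5048, -0.3537, 0.0409]
tool_rot: [0.07, 0.984, -0.013, 0.165]
force: [-0.1, 0.0, -0.4]
finger_gap: 0.583
gripper_force: 36.5
```

```bash
python3 - <<'E'
from h import *
s=sensors.sense();print(s['t'],s['q'],s['tcp_pos'],s['force'])
E
```

```text
13.1 [-0.9029  0.7365  1.8105  0.591   0.4122 -2.854 ] [ 0.5048 -0.3537  0.0409] [-0.1266  0.0129 -0.4498]
```

Joint 6 has reached its limit, which is why the move stopped short. Turning the tool −15° about z, towards the radial direction, relieves it.

Call:
move_arm --targets '[{"dx":0,"dy":0,"dz":0.08,"rx":0,"ry":0,"rz":-0.05},{"dx":0,"dy":0,"dz":0.08,"rx":0,"ry":0,"rz":-0.05},{"dx":0,"dy":0,"dz":0,"rx":0,"ry":0,"rz":-0.05},{"dx":0,"dy":0,"dz":0,"rx":0,"ry":0,"rz":-0.05},{"dx":0,"dy":0,"dz":0,"rx":0,"ry":0,"rz":-0.05},{"dx":0,"dy":0,"dz":0,"rx":0,"ry":0,"rz":-0.05},{"dx":0,"dy":0,"dz":0,"rx":0,"ry":0,"rz":-0.05},{"dx":0,"dy":0,"dz":0,"rx":0,"ry":0,"rz":-0.05},{"dx":0,"dy":0,"dz":0,"rx":0,"ry":0,"rz":-0.05},{"dx":0,"dy":0,"dz":0,"rx":0,"ry":0,"rz":-0.05}]'

```text
t: 14.35
tcp_pos: [0.5048, -0.3537, 0.0448]
tool_rot: [0.199, 0.966, -0.034, 0.162]
force: [-0.3, -0.7, -0.2]
finger_gap: 0.586
gripper_force: 36.4
```

```bash
python3 - <<'E'
from h import *
from scipy.spatial.transform import Rotation as R
s=sensors.sense();print(s['t'],s['q'],s['tcp_pos'],s['force'],s['finger_gap'])
T=lambda q:R.from_quat(q)
# bin attitude: tool now vs. tool at grasp (bin upright, yaw -8)
B=T(s['tool_rot'])*T([.068,.982,-.012,.173]).inv()
z=B.apply([0,0,1]);v=B.as_rotvec(degrees=True);print('bin z',z,'tilt',np.degrees(np.arccos(z[2])),'rotvec',v)
# correction rotation, world vector in units
print('fix',np.cross(z,[0,0,1])/np.radians(30))
E
```

```text
14.35 [-0.8622  0.7232  1.8343  0.4743  0.3161 -2.4588] [ 0.5048 -0.3537  0.0448] [-0.2745 -0.7344 -0.2294] 0.5856814979800905
bin z [ 0.016  -0.0051  0.9999] tilt 0.9641766738505445 rotvec [  0.1695   0.9521 -15.3875]
fix [-0.0098 -0.0306  0.    ]
```

Call:
move_arm --targets '[{"dx":0,"dy":0,"dz":-0.06,"rx":-0.005,"ry":-0.015,"rz":0},{"dx":0,"dy":0,"dz":-0.06,"rx":-0.005,"ry":-0.015,"rz":0},{"dx":0,"dy":0,"dz":-0.06,"rx":0,"ry":0,"rz":0},{"dx":0,"dy":0,"dz":-0.06,"rx":0,"ry":0,"rz":0},{"dx":0,"dy":0,"dz":-0.06,"rx":0,"ry":0,"rz":0},{"dx":0,"dy":0,"dz":-0.06,"rx":0,"ry":0,"rz":0},{"dx":0,"dy":0,"dz":-0.05,"rx":0,"ry":0,"rz":0},{"dx":0,"dy":0,"dz":-0.04,"rx":0,"ry":0,"rz":0},{"dx":0,"dy":0,"dz":0,"rx":0,"ry":0,"rz":0},{"dx":0,"dy":0,"dz":0,"rx":0,"ry":0,"rz":0}]'

```text
t: 15.6
tcp_pos: [0.5048, -0.3537, 0.0337]
tool_rot: [0.198, 0.965, -0.035, 0.17]
force: [-0.3, -0.2, -0.4]
finger_gap: 0.581
gripper_force: 36.4
```

```bash
python3 - <<'E'
from h import *
s=sensors.sense();print(s['t'],s['q'],s['tcp_pos'],s['tool_rot'],s['force'],s['ft_torque'],s['finger_gap'])
E
```

```text
15.6 [-0.8672  0.7454  1.8481  0.5865  0.278  -2.5774] [ 0.5048 -0.3537  0.0337] [ 0.1981  0.9647 -0.0351  0.1698] [-0.3394 -0.1607 -0.3539] [ 0.0539  0.1572 -0.028 ] 0.5813628115569128
```

No contact yet; I'll go a few more millimetres.

Call:
move_arm --targets '[{"dx":0,"dy":0,"dz":-0.03,"rx":0,"ry":0,"rz":0},{"dx":0,"dy":0,"dz":-0.03,"rx":0,"ry":0,"rz":0},{"dx":0,"dy":0,"dz":-0.03,"rx":0,"ry":0,"rz":0},{"dx":0,"dy":0,"dz":0,"rx":0,"ry":0,"rz":0},{"dx":0,"dy":0,"dz":0,"rx":0,"ry":0,"rz":0},{"dx":0,"dy":0,"dz":0,"rx":0,"ry":0,"rz":0},{"dx":0,"dy":0,"dz":0,"rx":0,"ry":0,"rz":0},{"dx":0,"dy":0,"dz":0,"rx":0,"ry":0,"rz":0},{"dx":0,"dy":0,"dz":0,"rx":0,"ry":0,"rz":0},{"dx":0,"dy":0,"dz":0,"rx":0,"ry":0,"rz":0}]'

```text
t: 16.85
tcp_pos: [0.5048, -0.3537, 0.0323]
tool_rot: [0.198, 0.965, -0.035, 0.17]
force: [-2.4, 1.7, 7.2]
finger_gap: 0.584
gripper_force: 37.3
```

Contact at about 7 N, so the bin is on the tray floor. I'll release and back off upward.

Call:
move_arm --targets '[{"dx":0,"dy":0,"dz":0,"rx":0,"ry":0,"rz":0},{"dx":0,"dy":0,"dz":0,"rx":0,"ry":0,"rz":0},{"dx":0,"dy":0,"dz":0,"rx":0,"ry":0,"rz":0},{"dx":0,"dy":0,"dz":0,"rx":0,"ry":0,"rz":0},{"dx":0,"dy":0,"dz":0,"rx":0,"ry":0,"rz":0},{"dx":0,"dy":0,"dz":0,"rx":0,"ry":0,"rz":0},{"dx":0,"dy":0,"dz":0,"rx":0,"ry":0,"rz":0},{"dx":0,"dy":0,"dz":0,"rx":0,"ry":0,"rz":0},{"dx":0,"dy":0,"dz":0,"rx":0,"ry":0,"rz":0},{"dx":0,"dy":0,"dz":0,"rx":0,"ry":0,"rz":0}]' --claw 100

```text
t: 18.1
tcp_pos: [0.5048, -0.3537, 0.0314]
tool_rot: [0.198, 0.965, -0.035, 0.17]
force: [0.1, -0.4, -0.7]
finger_gap: 1.0
gripper_force: 0.0
```

Call:
move_arm --targets '[{"dx":0,"dy":0,"dz":0.2,"rx":0,"ry":0,"rz":0},{"dx":0,"dy":0,"dz":0.4,"rx":0,"ry":0,"rz":0},{"dx":0,"dy":0,"dz":0.6,"rx":0,"ry":0,"rz":0},{"dx":0,"dy":0,"dz":0.8,"rx":0,"ry":0,"rz":0},{"dx":0,"dy":0,"dz":0.8,"rx":0,"ry":0,"rz":0},{"dx":0,"dy":0,"dz":0.8,"rx":0,"ry":0,"rz":0},{"dx":0,"dy":0,"dz":0.8,"rx":0,"ry":0,"rz":0},{"dx":0,"dy":0,"dz":0.8,"rx":0,"ry":0,"rz":0},{"dx":0,"dy":0,"dz":0.6,"rx":0,"ry":0,"rz":0},{"dx":0,"dy":0,"dz":0.2,"rx":0,"ry":0,"rz":0}]'

```text
t: 19.35
tcp_pos: [0.505, -0.354, 0.1826]
tool_rot: [0.198, 0.965, -0.036, 0.17]
force: [0.1, 0.3, -0.0]
finger_gap: 1.003
gripper_force: 0.0
```

```bash
python3 - <<'E'
from h import *
s=sensors.sense();print(s['t'],s['tcp_pos'],s['force'],s['finger_gap'])
t=cams.snapshot('top');cv2.imwrite('pics/top1.png',t[:,:,::-1]);cv2.imwrite('pics/scene1.png',cams.snapshot('scene')[:,:,::-1])
# blue caps before/after in top and scene
for n in('top','scene'):
  c=[]
  for k in'01':
    h=cv2.cvtColor(cv2.imread(f'pics/{n}{k}.png'),cv2.COLOR_BGR2HSV);m=cv2.inRange(h,(105,150,60),(130,255,255))
    roi=(slice(190,250),slice(290,375)) if n=='top' else (slice(195,250),slice(275,345))
    y,x=np.nonzero(m[roi]);c.append((len(x),x.mean(),y.mean()))
  print(n,c)
# change in scene image around the tray
a,b=(cv2.imread(f'pics/scene{k}.png').astype(int) for k in'01')
d=(abs(a-b).max(2)>40)[150:225,225:340].astype(np.uint8)
_,_,st,ce=cv2.connectedComponentsWithStats(d);print(st[1:][st[1:,4]>25]+[225,150,0,0,0])
M=cams.camera_model('scene');E=np.array(M['extrinsics'])
from math import cos,sin,radians
ya=radians(-23);X=np.array([cos(ya),sin(ya),0]);Y=np.array([-sin(ya),cos(ya),0])
for sx,sy,z in((-45,-25,.069),(-45,25,.069),(45,25,.069),(45,-25,.069),(-45,-25,.004),(-45,25,.004),(45,25,.004)):
    p=E[:3,:3]@(np.array([.499,-.352,z])+X*sx/1e3+Y*sy/1e3)+E[:3,3];print(p[:2]/p[2]*M['fx']+[M['cx'],M['cy']])
E
```

```text
19.35 [ 0.505  -0.354   0.1826] [ 0.129   0.2904 -0.0395] 1.0033541721422767
top [(678, np.float64(42.57227138643068), np.float64(32.12094395280236)), (670, np.float64(42.75223880597015), np.float64(32.17313432835821))]
scene [(547, np.float64(34.71846435100549), np.float64(26.255941499085925)), (547, np.float64(34.71846435100549), np.float64(26.255941499085925))]
[[ 257  161   83   40 1948]]
[294.1418 168.5452]
[295.4961 178.4664]
[261.0561 180.2218]
[260.5955 170.1965]
[294.6757 188.8034]
[296.0065 198.9774]
[262.5253 200.8039]
```

The full bins haven't moved. The changed area in the scene image (left edge 257, bottom row 201) matches the predicted outline of an upright bin on the tray floor. Handing in.

```bash
python3 -c "
from station import order
print(order.sign_off())"
```

```text
the job is handed in; nothing more can be done
None
```

The empty bin was tilted, unhooked and set down in the tray, apparently upright, the two full bins were left hanging unmoved, and the job was handed in at about 19.5 s; no verdict came back, and joint 6 read −2.854 rad at one point against its −2.85 limit.

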